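# Shift the lift-off guard to the loaded test stand

## Task

The one clear guard serves both bottle pressure-test stands: it hangs on the empty stand and is now needed on the stand that holds a bottle. Draw its sprung hinge pin by the red tab and lift the guard off, then drop it gently into the hinge of the loaded stand, stub end seated down in the open saddle, and let the pin spring fully home in the keeper so that the guard hangs free. Do not force the hinges, drop the guard, bump the stands, or disturb any bottle or the turntable.

Things in the scene. Friction and masses are not known exactly. Their poses are not given: they have to be found in the camera images.
- bay_a: Loaded test stand, the destination: open-topped grey box 175 x 276 mm, 152 mm high, bolted down, test bottle inside. Origin under its centre; z up; the guard hangs over its open +x side. Hinge axis parallel to y at x = 110 mm, nominally z = 160 mm, but the dark hinge bracket on the header is clamped in height slots up to 10 mm above or below that, not measured: feel for it
- bay_a_saddle (a point): Nominal point (fixed to the stand, 160 mm up, so up to 10 mm off) on the hinge axis in the middle of bay_a's open-topped saddle, at the stand's y = +105 mm: steel plate 8 mm thick along y with an upright slot 12.5 mm wide. The slot's floor is 5 mm below the true axis; the horns beside it reach 42 mm above it and flare apart in the top 26 mm
- bay_a_keeper (a point): Nominal point (same error in height) where the hinge axis meets the inner face of bay_a's keeper, at the stand's y = -105 mm: steel block 26 mm square, 22 mm long to -y, 13 mm above and below the true axis, with a through hole of 12.5 mm on the axis
- bay_b: Empty test stand, where the guard hangs at the start: same shape, axes and hinge as bay_a (saddle at +y, keeper at -y), its bracket exactly at the nominal height (axis at x = 110 mm, z = 160 mm)
- guard: Lift-off guard, 0.3 to 0.5 kg: clear panel 186 x 90 mm under a rail. Origin on the hinge axis, y along it towards the stub, z up; at home on the stand's axis, axes as the stand's, 2 to 3 mm end play each way. Reaches 107 mm below the axis. At +y a fixed stub 10 mm thick (y = 99 to 119 mm) with a 32 mm collar (y = 93 to 99) that bears on the saddle's inner face when pushed to +y; ear at y = -102
- guard_pin (a joint): Travel of the sprung hinge pin in the guard (m): 0 = fully out (tip at y = -123 mm, 18 mm into the keeper), grows as the pin is drawn to the guard's +y; hard stop at 0.028. Spring 3.5 N at 0, 7.7 N at 0.028. With the collar against the saddle the pin is out of the keeper from 0.016. In a free guard the spring keeps it at 0
- tab (a point): Centre of the grip part of the red pull tab fixed to the sprung pin: 22 mm (x) by 12 mm (along the hinge axis, y) by 40 mm high, standing on the rod; this point lies 32 mm above the hinge axis and the tab's top 46 mm above it; over the guard's origin when the pin is out. The guard's centre of mass lies nearly under it, so the guard can be carried by it
- pin_tip (a point): End of the sprung pin on the hinge axis: 10 mm thick, tapering over its last 6 mm to a 3 mm nose
- stub (a point): Point on the axis of the guard's fixed stub, 105 mm to +y of the guard's origin
- test_bottle: Amber perfume bottle 30 x 46 mm, 88 mm high, standing in bay_a. Leave it alone. Origin under its centre
- bottle_1: Amber perfume bottle of the same size on the bench, leave alone. Origin under its centre
- bottle_2: Green perfume bottle of the same size on the bench, leave alone. Origin under its centre
- turntable: Dark steel inspection disc 140 mm wide, 18 mm high, on the bench, leave alone. Origin under its centre

How it is judged:
By the outcome, as a careful person would: the job done as asked, in the order asked, and still so for the second after the job is handed in, with the robot touching nothing.
It also fails if it takes over 69 s, if anything falls off the work surface, if the arm or the gripper's body presses on something with over 40 N, if the wrist force passes 120 N, or if a joint passes its speed limit or range.

## Robot

A 6-joint arm with a two-finger parallel gripper is mounted at the origin on the work surface. World frame = base frame: x ahead of the robot, y to its left, z up, the work surface at z = 0. Lengths are in m, angles in rad, forces in N, time in s.
With the tool pointing down it reaches from about 0.3 to 0.85 m from the base axis. Payload 4.2 kg.
Tool frame: the origin (TCP) lies at the very end of the fingers, on their centre line; the grasp point (between the pads) lies arm.grasp_offset behind it (arm.grasp_offset is the distance from the TCP to the grasp point, in m); z points along the fingers, y is the line along which they close (so a half turn about z gives the same grasp; the last joint's range is limited). The gripper opens to 91 mm and grips with 3 to 60 N. Pads are 32 mm wide; open, the fingers measure 118 mm over their backs; the gripper's body (76 mm by 178 mm) begins 60 mm behind the grasp point.
Start: joints at [-1.162, 0.32, 1.565, -0, 1.257, -0.02], TCP at [0.239, -0.523, 0.214] pointing down, gripper open.
Joint ranges: [-3.11, 3.11], [-0.84, 2.01], [0.21, 2.61], [-1.34, 4.49], [0.05, 2.63], [-2.56, 2.56]. Speed limits (rad/s): [2.57, 2.57, 3.14, 3.14, 3.14, 3.14].

## Interface

Orientations are given as a rotation vector (axis times angle).
In Python, from cell import arm gives the robot as it stands. The module is installed in compiled form; this text tells all that it offers.
- The arm moves only by the tool play_rows, never from a script. Its arguments are lists of equal length, an entry for each row: "linear": the shift along the tool's x, y, z in m, a list of three; "delta_rot": the turn, a rotation vector about the tool's x, y, z in rad, a list of three; "gripper": the finger opening in m, from 0 to 0.0912. A call has 1 to 20 rows; each row is the pose to reach, as a shift and turn from the pose commanded when the call began, along the tool's axes at that moment; what a row does not reach only later rows make up. A row lasts 1/8 s, in which the tool goes at most 62.5 mm and 10.7 degrees, less where a joint would pass 70% of its speed; a pose out of reach is approached as far as the arm can. A call with a gripper value outside its range is refused whole. The fingers move at their own pace and stop on an object; "grip_force" is the grip in N (left out, the last holds). Time passes only in rows, so rows that repeat a pose let the fingers close. It gives the time, the measured TCP pose, the force, the opening and the grip force at its end, in the units of the state.
- arm.observe(): the state, without advancing time (a new reading comes with each control period).
- arm.grab_frame(name): name is "scene" or "top"; returns a dict with "img" (400x640x3 uint8, blue, green, red), "camera_matrix" (3x3 intrinsics, pixels), "k1" (the pictures are not rectified: a ray, as slopes to the right and down, at radius r is drawn at 1 + k1 r^2 times it, then the intrinsics apply), "R" (3x3) and "t" (3): a world point X has camera coordinates R X + t. Camera axes: x right, y down, z forward; pixel columns grow to the right and rows downward; lengths in m; the calibration is good to about 2 mm. A picture is of the moment at which its call begins. There is no depth.
- arm.job_done(): hands the job in; it is judged then, once.
The state is a dict: "time": time; "joints": joint angles; "qvel": joint speeds; "effort": joint torques, N m; "ee_pos": TCP position; "eef_rot": TCP orientation; "ft_force": force on the tool from outside, world axes, zero at the start; "ft_torque": the same for the moment, N m; "opening": opening from 0.0 (shut) to 1.0 (fully open); "grasp_force": force on a finger pad.
Only numpy, scipy, OpenCV 4.12 (cv2) and the standard library are available. Lean on these libraries where they do the work, as an engineer would, in place of code of your own. Each camera call takes 0.05 s, during which the arm holds its last target. There are 200 camera calls.

## Working session

There is one attempt and no reset: what is moved stays moved. The work goes in short steps, Python scripts to look and compute and a tool call to move; the robot and the scene stay as the last step left them, time stands still between calls to the robot, and variables do not carry over. Pictures are saved under pics/ and viewed, at most 10 in all, crops included, and the job is handed in when it is done.

Besides the shell and the picture viewer there is one more tool, called after "Emit:" in YAML: its name, and indented under it one key for each argument. play_rows: Moves the arm, as the interface text tells. Its arguments: {"type":"object","properties":{"linear":{"type":"array"},"delta_rot":{"type":"array"},"gripper":{"type":"array"},"grip_force":{"type":"number"}},"required":["linear","delta_rot","gripper"]}

```bash
mkdir -p pics
cat > h.py <<'E'
import numpy as np, cv2
from cell import arm
from scipy.spatial.transform import Rotation as Ro
def ray(f,u,v):
    K=f["camera_matrix"];k=f["k1"]
    d=np.array([(u-K[0][2])/K[0][0],(v-K[1][2])/K[1][1]]);s=d.copy()
    for _ in range(20): s=d/(1+k*(s@s))
    R=np.array(f["R"]);t=np.array(f["t"])
    return -R.T@t, R.T@np.array([s[0],s[1],1.])
def onz(f,u,v,z):
    c,d=ray(f,u,v); return c+d*(z-c[2])/d[2]
def proj(f,X):
    p=np.array(f["R"])@X+np.array(f["t"]);s=p[:2]/p[2];s=s*(1+f["k1"]*(s@s))
    K=f["camera_matrix"];return np.array([K[0][0]*s[0]+K[0][2],K[1][1]*s[1]+K[1][2]])
def tri(f1,p1,f2,p2):
    a,d=ray(f1,*p1);b,e=ray(f2,*p2)
    s=np.linalg.lstsq(np.c_[d,-e],b-a,rcond=None)[0];P=a+d*s[0];Q=b+e*s[1]
    return (P+Q)/2,np.linalg.norm(P-Q)
E
python3 - <<'E'
from h import *
s=arm.observe();print(s,arm.grasp_offset)
for n in("scene","top"):
    f=arm.grab_frame(n);cv2.imwrite(f"pics/{n}0.png",f["img"]);c,d=ray(f,320,200);print(n,c,d)
    h=cv2.cvtColor(f["img"],cv2.COLOR_BGR2HSV)
    m=(((h[...,0]<8)|(h[...,0]>172))&(h[...,1]>150)&(h[...,2]>80)).astype(np.uint8)
    N,_,st,ce=cv2.connectedComponentsWithStats(m)
    print([(st[i].tolist(),ce[i].round(1).tolist()) for i in range(1,N) if st[i][4]>15])
E
```

```text
{'time': 0.0, 'joints': array([-1.16200143e+00,  3.20318187e-01,  1.56567432e+00, -1.22969848e-05,
        1.25739091e+00, -1.99737049e-02]), 'qvel': array([-0.0010546 ,  0.00101574,  0.00072335, -0.00144151,  0.0005872 ,
       -0.00033299]), 'effort': array([-7.08728385e-04, -4.12464881e+01, -2.31975156e+01,  7.25385128e-02,
        4.56118758e-02, -1.74516681e-04]), 'ee_pos': array([ 0.23886815, -0.52248422,  0.21310701]), 'eef_rot': array([-3.06795804e+00, -6.67993343e-01,  5.61133785e-04]), 'ft_force': array([ 0.12322784, -0.06710866, -0.91439246]), 'ft_torque': array([-0.00372037, -0.06515218, -0.0861477 ]), 'grasp_force': 0.0, 'opening': 0.9993196187618609} 0.0188
scene [1.36688467 0.32064189 0.70991185] [-0.76781665 -0.29444213 -0.56913834]
[([220, 146, 7, 19, 93], [223.2, 154.7])]
top [ 0.36228543 -0.01044453  1.02198121] [ 0.23521574 -0.00306309 -0.97194754]
[([423, 190, 8, 11, 61], [426.2, 195.1])]
```

View pics/scene0.png

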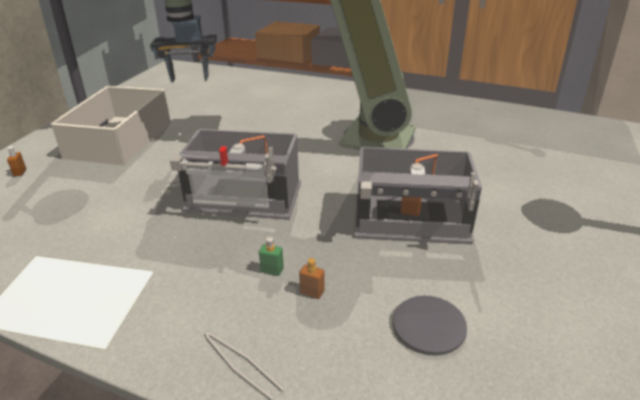

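View pics/top0.png

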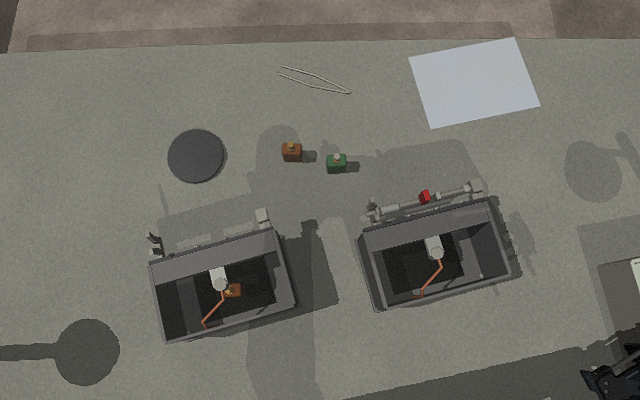

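The scene view shows the guard's red tab at (223,155) on the left stand, and the loaded stand on the right. In the top view the tab is at (426,195), bay_b's saddle at about (370,210) and keeper at about (475,187). Bay_a's saddle is at about (155,243) and its keeper at about (263,218). I'll zoom in on the hinges.

Run:
```python
import cv2,numpy as np
a=cv2.imread("pics/top0.png");b=cv2.imread("pics/scene0.png")
z=lambda i,x,y,w,h,k:cv2.resize(i[y:y+h,x:x+w],None,fx=k,fy=k,interpolation=cv2.INTER_CUBIC)
cv2.imwrite("pics/t1.png",np.vstack([z(a,140,190,160,60,5),z(a,350,170,160,60,5)]))
cv2.imwrite("pics/s1.png",np.vstack([z(b,350,140,133,50,6),z(b,170,125,133,50,6)]))
```

```text
(no output)
```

View pics/t1.png

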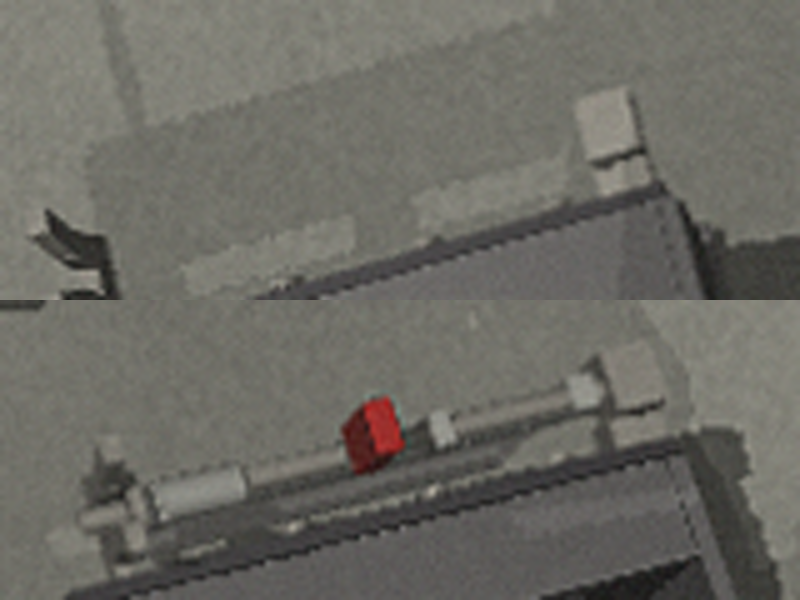

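View pics/s1.png

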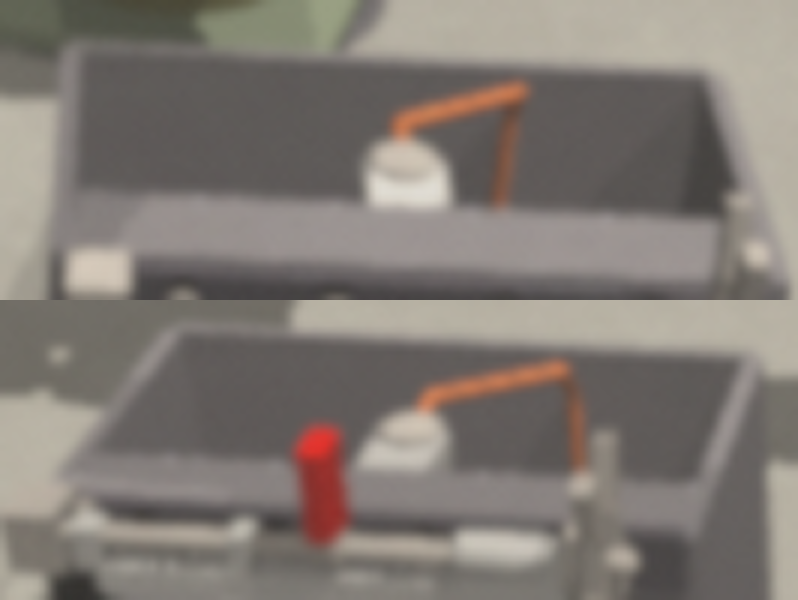

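The crops show bay_b's front rim corners in the top view at about (363,229) and (488,197). The top of bay_a's keeper is a quad at about (255..269, 208..222). In the scene view, bay_a's rear rim corners are at about (361,147) and (469,152), and bay_b's at (200,130) and (297,134).

Run:
```python
from h import *
S=arm.grab_frame("scene");T=arm.grab_frame("top")
c5=lambda p,o:(p[0]/5+o[0]+-.4,p[1]/5+o[1]-.4)
c6=lambda p,o:(p[0]/6+o[0]-.4,p[1]/6+o[1]-.4)
A5=(140,190);B5=(350,170);A6=(350,140);B6=(170,125)
P=lambda n,v:print(n,np.round(v,4))
for n,o,l in(("A rear L/R",A6,[(65,42),(712,72)]),("B rearL,R,frontR,frontL",B6,[(180,30),(760,55),(700,205),(62,178)])):
    for p in l:P(n,onz(S,*c6(p,o),.152))
for p in[(65,297),(690,135)]:P("B front L,R top",onz(T,*c5(p,B5),.152))
for p in[(245,300),(662,187)]:P("A front line/R top",onz(T,*c5(p,A5),.152))
P("tabtop",onz(T,*c5((384,125),B5),.206)); P("tabtop scene",onz(S,*c6((320,142),B6),.206))
P("tab tri",tri(T,c5((384,125),B5),S,c6((320,142),B6))[0])
for o,l,n in((A5,[(575,97),(632,88),(645,152),(590,160)],"keepA"),(B5,[(600,55),(650,43),(664,98),(612,110)],"keepB")):
    q=[onz(T,*c5(p,o),.173) for p in l];P(n,np.mean(q,0));P(n,[np.linalg.norm(q[i]-q[(i+1)%4]) for i in range(4)])
# keeper A front face top edge in scene: (65,247),(130,247): triangulate with top front edge
for a,b in(((575,97),(130,247)),((632,88),(65,247))):P("keepA front top tri",np.r_[tri(T,c5(a,A5),S,c6(b,A6))])if 0 else print(tri(T,c5(a,A5),S,c6(b,A6)))
# rod ends B: collar end at left, keeper
P("stub end B",onz(T,*c5((85,222),B5),.16));P("rod at keeper B",onz(T,*c5((603,85),B5),.16))
```

```text
A rear L/R [0.3662 0.0442 0.152 ]
A rear L/R [0.3002 0.297  0.152 ]
B rearL,R,frontR,frontL [ 0.4168 -0.3818  0.152 ]
B rearL,R,frontR,frontL [ 0.3553 -0.1305  0.152 ]
B rearL,R,frontR,frontL [ 0.4822 -0.1021  0.152 ]
B rearL,R,frontR,frontL [ 0.5477 -0.3539  0.152 ]
B front L,R top [ 0.5103 -0.0979  0.152 ]
B front L,R top [ 0.5715 -0.3607  0.152 ]
A front line/R top [0.4766 0.2538 0.152 ]
A front line/R top [0.5189 0.0855 0.152 ]
tabtop [ 0.5654 -0.2194  0.206 ]
tabtop scene [ 0.5719 -0.2127  0.206 ]
tab tri [ 0.5656 -0.2188  0.2021]
keepA [0.541  0.1037 0.173 ]
keepA [0.023  0.0267 0.022  0.0265]
keepB [ 0.5916 -0.331   0.173 ]
keepB [0.0217 0.0236 0.0224 0.0234]
(array([0.55050514, 0.11915911, 0.17919253]), np.float64(0.004293711089130818))
(array([0.55414096, 0.09691116, 0.17661626]), np.float64(0.004488916810400774))
stub end B [ 0.5395 -0.1066  0.16  ]
rod at keeper B [ 0.5917 -0.3236  0.16  ]
```

```bash
cat >> h.py <<'E'
def edge(img,p,q,n=40,w=3):
    "subpixel strongest edge near segment p-q; returns refined end points"
    g=cv2.GaussianBlur(cv2.cvtColor(img,cv2.COLOR_BGR2GRAY),(0,0),.7).astype(np.float32)
    p=np.array(p,float);q=np.array(q,float);d=(q-p)/np.linalg.norm(q-p);m=np.array([-d[1],d[0]])
    o=np.arange(-w,w+.01,.25);L=[]
    for t in np.linspace(.03,.97,n):
        c=p+(q-p)*t;X=(c+o[:,None]*m).astype(np.float32)
        v=cv2.remap(g,X[:,:1].copy(),X[:,1:].copy(),cv2.INTER_LINEAR)[:,0];L.append((t,o[np.argmax(abs(np.gradient(v)))]))
    L=np.array(L)
    for _ in range(4):
        f=np.polyfit(L[:,0],L[:,1],1);r=L[:,1]-np.polyval(f,L[:,0]);k=abs(r)<max(.4,1.5*np.median(abs(r)));L=L[k]
    return p+m*f[1],q+m*(f[0]+f[1]),len(L),r.std()
E
python3 - <<'E'
from h import *
T=arm.grab_frame("top");S=arm.grab_frame("scene")
def go(n,f,p,q):
    a,b,k,s=edge(f["img"],p,q);A=onz(f,*a,.152);B=onz(f,*b,.152);d=A-B if A[1]>B[1] else B-A
    print(n,a.round(1),b.round(1),k,round(s,2),A[:2].round(4),B[:2].round(4),"yaw",round(np.degrees(np.arctan2(-d[0],d[1])),2))
go("B front",T,(364,228.7),(487,197.2));go("A front",T,(189,250),(271,227.5))
go("A rear S",S,(361,147),(468,152));go("B rear S",S,(200,130),(296,134));
go("B hdr rear T",T,(372,250),(490,222))
cv2.imwrite("pics/t2.png",np.hstack([cv2.resize(T["img"][210:350,140:300],None,fx=2.5,fy=2.5,interpolation=2),cv2.resize(T["img"][185:325,355:515],None,fx=2.5,fy=2.5,interpolation=2)]))
E
```

```text
B front [363.8 227.7] [486.5 195.4] 15 0.5 [ 0.5129 -0.1004] [ 0.5743 -0.3588] yaw 13.36
A front [190.  253.6] [270.4 225.2] 13 0.71 [0.4685 0.2506] [0.5228 0.0888] yaw 18.55
A rear S [361.  147.1] [468.  151.9] 19 0.17 [0.3681 0.0463] [0.3022 0.2965] yaw 14.76
B rear S [200.  129.8] [296.  133.8] 28 0.17 [ 0.4173 -0.3801] [ 0.3555 -0.1311] yaw 13.93
B hdr rear T [372.4 251.8] [489.7 220.6] 31 0.2 [ 0.4636 -0.1155] [ 0.5209 -0.3593] yaw 13.23
```

View pics/t2.png

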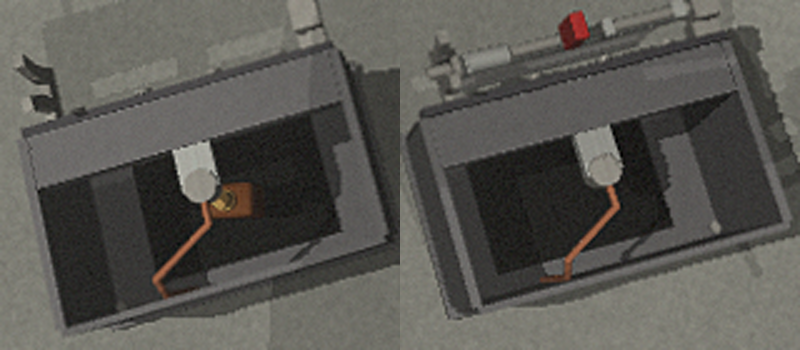

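The header and rim edges show clearly. Bay_a's front edge runs about (149,263) to (273,228), its header rear about (155,286) to (278,250), and its back rim about (166,342) to (295,305). I'll refine those and the bay_b ones.

Run:
```python
from h import *
T=arm.grab_frame("top")
def go(n,f,p,q,z=.152):
    a,b,k,s=edge(f["img"],p,q);A=onz(f,*a,z);B=onz(f,*b,z);d=A-B if A[1]>B[1] else B-A
    y=np.arctan2(-d[0],d[1]);N=np.array([np.cos(y),np.sin(y)])
    print(n,a.round(1),b.round(1),k,round(s,2),A[:2].round(4),B[:2].round(4),"yaw",round(np.degrees(y),2))
go("A front",T,(150,262.8),(272,228.2));go("A hdrrear",T,(157,285.4),(277,250.2))
go("A left",T,(149,264),(166,341));go("A right",T,(274,229),(294.5,304));go("A rear",T,(168,341.5),(292,306))
go("B front",T,(364,228.7),(486,198.5));go("B hdrrear",T,(374,250.5),(488,222))
go("B right",T,(490,200),(512,274))
print(onz(T,426.8,195,.206), )
h=cv2.cvtColor(T["img"],cv2.COLOR_BGR2HSV);m=((h[...,0]<8)|(h[...,0]>172))&(h[...,1]>150)&(h[...,2]>150)
ys,xs=np.nonzero(m);print("bright red centroid",xs.mean(),ys.mean(),len(xs),onz(T,xs.mean(),ys.mean(),.206))
```

```text
A front [150.  262.9] [271.6 226.9] 40 1.96 [0.4515 0.331 ] [0.5191 0.0862] yaw 15.43
A hdrrear [156.8 284.6] [276.8 249.5] 34 0.19 [0.4082 0.3148] [0.4729 0.0758] yaw 15.15
A left [149. 264.] [166.2 341. ] 25 0.18 [0.4493 0.3329] [0.3    0.2906] yaw -74.19
A right [275.  228.7] [295.2 303.8] 26 0.21 [0.5152 0.0794] [0.3657 0.0401] yaw -75.28
A rear [167.6 339.9] [292.6 308.1] 13 0.17 [0.3019 0.2881] [0.3577 0.0454] yaw 12.95
B front [364.2 229.5] [485.8 197.6] 39 2.31 [ 0.5093 -0.1011] [ 0.5695 -0.3567] yaw 13.26
B hdrrear [374.2 251.3] [487.8 221.1] 33 0.23 [ 0.4645 -0.1191] [ 0.52   -0.3553] yaw 13.23
B right [486.8 200.9] [512.4 273.9] 32 0.2 [ 0.5623 -0.358 ] [ 0.4117 -0.3935] yaw -76.77
[ 0.56463033 -0.22014004  0.206     ]
bright red centroid 426.06382978723406 194.7872340425532 47 [ 0.56508981 -0.21874017  0.206     ]
```

Emit:
play_rows:
  linear:
    - [0,0,-0.04]
    - [0,0,-0.08]
    - [0,0,-0.08]
  delta_rot:
    - [0,0,0.1]
    - [0,0,0.19]
    - [0,0,0.19]
  gripper: [0.06,0.06,0.06]
  grip_force: 40

```text
time: 0.72
ee_pos: [0.2397, -0.5244, 0.2976]
eef_rot: [3.112, 0.373, 0.003]
ft_force: [-0.1, 0.6, -0.8]
opening: 0.705
grasp_force: 0.0
```

Emit:
play_rows:
  linear:
    - [0.055,-0.031,0]
    - [0.11,-0.062,0]
    - [0.165,-0.093,0]
    - [0.22,-0.124,0]
    - [0.275,-0.156,0]
    - [0.33,-0.187,0]
    - [0.37,-0.21,0]
    - [0.388,-0.22,0]
    - [0.388,-0.22,0]
    - [0.388,-0.22,0]
  delta_rot:
    - [0,0,0.007]
    - [0,0,0.007]
    - [0,0,0.007]
    - [0,0,0.007]
    - [0,0,0.007]
    - [0,0,0.007]
    - [0,0,0.007]
    - [0,0,0.007]
    - [0,0,0.007]
    - [0,0,0.007]
  gripper: [0.06,0.06,0.06,0.06,0.06,0.06,0.06,0.06,0.06,0.06]

```text
time: 1.98
ee_pos: [0.5629, -0.2186, 0.2937]
eef_rot: [3.12, 0.361, -0.002]
ft_force: [0.2, -0.3, 0.3]
opening: 0.658
grasp_force: 0.0
```

Run:
```python
from h import *
s=arm.observe();print(s["time"],s["ee_pos"],s["eef_rot"],s["ft_force"],s["ft_torque"])
f=arm.grab_frame("scene");cv2.imwrite("pics/s2.png",cv2.resize(f["img"][60:200,130:330],None,fx=4,fy=4,interpolation=2))
print(proj(f,s["ee_pos"]))
```

```text
1.975 [ 0.56285745 -0.2186013   0.29369632] [ 3.12032367e+00  3.61288351e-01 -2.05637869e-03] [ 0.22060003 -0.34622421  0.31868464] [ 0.05093131  0.00537583 -0.01494847]
[217.873958   109.71069654]
```

View pics/s2.png

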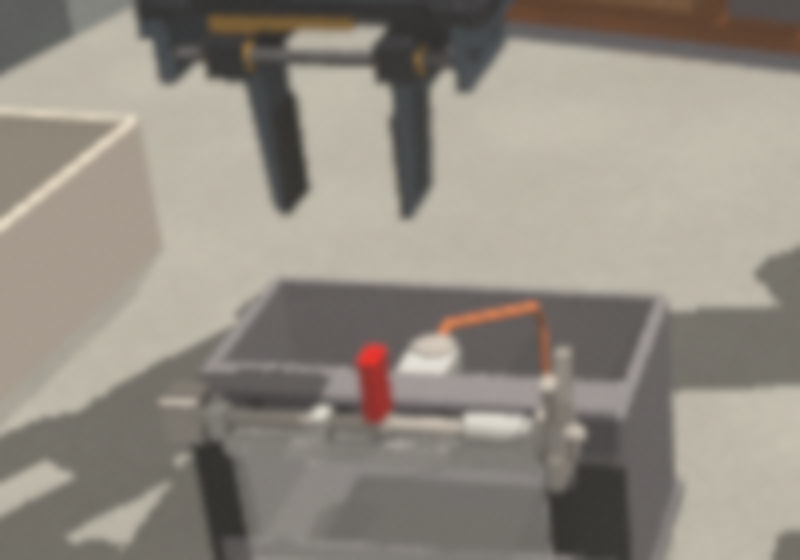

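The fingers are above the tab and straddle it (tab at crop (374,385), fingertips at (285,213) and (407,213)). I'll descend and close softly.

Emit:
play_rows:
  linear:
    - [0.002,0,0.03]
    - [0.002,0,0.06]
    - [0.002,0,0.09]
    - [0.002,0,0.105]
    - [0.002,0,0.115]
    - [0.002,0,0.116]
    - [0.002,0,0.116]
    - [0.002,0,0.116]
    - [0.002,0,0.116]
    - [0.002,0,0.116]
    - [0.002,0,0.116]
    - [0.002,0,0.116]
  delta_rot:
    - [0,0,0]
    - [0,0,0]
    - [0,0,0]
    - [0,0,0]
    - [0,0,0]
    - [0,0,0]
    - [0,0,0]
    - [0,0,0]
    - [0,0,0]
    - [0,0,0]
    - [0,0,0]
    - [0,0,0]
  gripper: [0.06,0.06,0.06,0.06,0.06,0.04,0.03,0.02,0.01,0.005,0.005,0.005]
  grip_force: 4

```text
time: 3.52
ee_pos: [0.5662, -0.2172, 0.1782]
eef_rot: [3.12, 0.363, 0.001]
ft_force: [0.3, -0.9, 0.8]
opening: 0.132
grasp_force: 4.0
```

Run:
```python
from h import *
s=arm.observe();print(s["time"],s["ee_pos"],s["eef_rot"],s["ft_force"],s["ft_torque"],s["opening"]*91.2,s["grasp_force"])
```

```text
3.525 [ 0.56619379 -0.21719525  0.1781774 ] [3.11985836e+00 3.63269912e-01 8.28936800e-04] [ 0.25329761 -0.92133666  0.83572213] [-0.11801927 -0.00583518  0.01416863] 11.993779999278026 3.999628722667694
```

Emit:
play_rows:
  linear:
    - [0,0,0]
    - [0,0,0]
    - [0,0,0]
    - [0,-0.002,0]
    - [0,-0.004,0]
    - [0,-0.006,0]
    - [0,-0.008,0]
    - [0,-0.01,0]
    - [0,-0.012,0]
    - [0,-0.014,0]
    - [0,-0.016,0]
    - [0,-0.018,0]
    - [0,-0.02,0]
    - [0,-0.02,0]
  delta_rot:
    - [0,0,0]
    - [0,0,0]
    - [0,0,0]
    - [0,0,0]
    - [0,0,0]
    - [0,0,0]
    - [0,0,0]
    - [0,0,0]
    - [0,0,0]
    - [0,0,0]
    - [0,0,0]
    - [0,0,0]
    - [0,0,0]
    - [0,0,0]
  gripper: [0.005,0.005,0.005,0.005,0.005,0.005,0.005,0.005,0.005,0.005,0.005,0.005,0.005,0.005]
  grip_force: 35

```text
time: 5.28
ee_pos: [0.5617, -0.1981, 0.1783]
eef_rot: [3.119, 0.363, 0.001]
ft_force: [2.2, -6.5, 2.9]
opening: 0.128
grasp_force: 35.0
```

Run:
```python
from h import *
s=arm.observe();print(s["time"],s["ee_pos"],s["eef_rot"],s["ft_force"],s["ft_torque"],s["opening"]*91.2,s["grasp_force"])
```

```text
5.275 [ 0.56168411 -0.19810232  0.17827634] [3.11863245e+00 3.63448857e-01 1.38481659e-03] [ 2.22716632 -6.53379146  2.88251822] [-0.66976494 -0.21473398  0.02552921] 11.713384133054907 34.998666644096375
```

Emit:
play_rows:
  linear:
    - [0,-0.002,0]
    - [0,-0.004,0]
    - [0,-0.004,0]
    - [0,-0.004,-0.002]
    - [0,-0.004,-0.004]
    - [0,-0.004,-0.006]
    - [0,-0.004,-0.006]
  delta_rot:
    - [0,0,0]
    - [0,0,0]
    - [0,0,0]
    - [0,0,0]
    - [0,0,0]
    - [0,0,0]
    - [0,0,0]
  gripper: [0.005,0.005,0.005,0.005,0.005,0.005,0.005]

```text
time: 6.15
ee_pos: [0.5598, -0.1947, 0.1818]
eef_rot: [3.119, 0.364, -0.004]
ft_force: [2.7, -6.0, -8.0]
opening: 0.133
grasp_force: 35.0
```

Run:
```python
from h import *
s=arm.observe();print(s["time"],s["ee_pos"],s["eef_rot"],s["ft_force"],s["ft_torque"],s["opening"]*91.2,s["grasp_force"])
```

```text
6.15 [ 0.55983279 -0.19465775  0.18184959] [ 3.11851623  0.3639417  -0.00440512] [ 2.74952404 -6.0223619  -8.0039635 ] [-1.45710627 -0.49757906 -0.01472366] 12.15521685107264 35.00462472438812
```

Run:
```python
from h import *
f=arm.grab_frame("scene");g=arm.grab_frame("top")
a=cv2.resize(f["img"][125:195,160:300],None,fx=5.5,fy=5.5,interpolation=2);b=cv2.resize(g["img"][170:220,350:490],None,fx=5.5,fy=4,interpolation=2)
cv2.imwrite("pics/s3.png",np.vstack([a,b]))
```

```text
(no output)
```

View pics/s3.png

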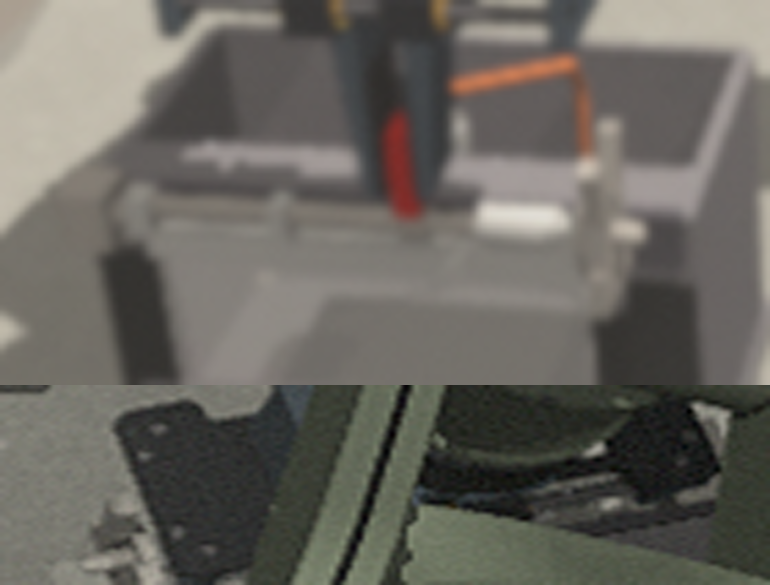

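The tab is drawn to +y at crop (403,165), with the rod still level. I'll keep lifting carefully.

Emit:
play_rows:
  linear:
    - [0,-0.001,0]
    - [0,-0.001,-0.002]
    - [0,-0.001,-0.004]
    - [0,-0.001,-0.006]
    - [0,-0.001,-0.006]
  delta_rot:
    - [0,0,0]
    - [0,0,0]
    - [0,0,0]
    - [0,0,0]
    - [0,0,0]
  gripper: [0.005,0.005,0.005,0.005,0.005]

```text
time: 6.88
ee_pos: [0.5594, -0.1937, 0.1876]
eef_rot: [3.119, 0.364, -0.006]
ft_force: [2.0, -6.5, -8.2]
opening: 0.129
grasp_force: 35.0
```

Run:
```python
from h import *
s=arm.observe();print(s["time"],s["ee_pos"],s["eef_rot"],s["ft_force"],s["ft_torque"],s["opening"]*91.2,s["grasp_force"])
```

```text
6.875 [ 0.5593634  -0.19365388  0.18758624] [ 3.11871136  0.36402171 -0.00563341] [ 1.99476054 -6.50525126 -8.17913626] [-1.46948826 -0.48872716 -0.04464908] 11.794435587619876 35.007795095443726
```

Emit:
play_rows:
  linear:
    - [0,0,-0.003]
    - [0,0,-0.006]
    - [0,0,-0.009]
    - [0,0,-0.012]
    - [0,0,-0.015]
    - [0,0,-0.017]
    - [0,0,-0.017]
    - [0,0.004,-0.017]
    - [0,0.008,-0.017]
    - [0,0.012,-0.017]
    - [0,0.015,-0.017]
    - [0,0.018,-0.017]
    - [0,0.02,-0.017]
    - [0,0.022,-0.017]
    - [0,0.022,-0.017]
  delta_rot:
    - [0,0,0]
    - [0,0,0]
    - [0,0,0]
    - [0,0,0]
    - [0,0,0]
    - [0,0,0]
    - [0,0,0]
    - [0,0,0]
    - [0,0,0]
    - [0,0,0]
    - [0,0,0]
    - [0,0,0]
    - [0,0,0]
    - [0,0,0]
    - [0,0,0]
  gripper: [0.005,0.005,0.005,0.005,0.005,0.005,0.005,0.005,0.005,0.005,0.005,0.005,0.005,0.005,0.005]

```text
time: 8.75
ee_pos: [0.5651, -0.2142, 0.2069]
eef_rot: [3.12, 0.363, -0.001]
ft_force: [-0.4, -3.7, -7.3]
opening: 0.13
grasp_force: 35.0
```

```bash
cat > st.py <<'E'
from h import *
s=arm.observe();print(round(s["time"],2),s["ee_pos"].round(4),s["eef_rot"].round(4),"F",s["ft_force"].round(2),"T",s["ft_torque"].round(2),s["opening"]*91.2)
E
python3 st.py
```

```text
8.75 [ 0.5651 -0.2142  0.2069] [ 3.1203e+00  3.6340e-01 -9.0000e-04] F [-0.4  -3.69 -7.33] T [-1.04  0.08  0.07] 11.89622358604578
```

Emit:
play_rows:
  linear:
    - [0,0.001,0]
    - [0,0.002,0]
    - [0,0.002,-0.004]
    - [0,0.002,-0.009]
    - [0,0.002,-0.015]
    - [0,0.002,-0.022]
    - [0,0.002,-0.03]
    - [0,0.002,-0.04]
    - [0,0.002,-0.05]
    - [0,0.002,-0.055]
    - [0,0.002,-0.055]
    - [0,0.002,-0.055]
  delta_rot:
    - [0,0,0]
    - [0,0,0]
    - [0,0,0]
    - [0,0,0]
    - [0,0,0]
    - [0,0,0]
    - [0,0,0]
    - [0,0,0]
    - [0,0,0]
    - [0,0,0]
    - [0,0,0]
    - [0,0,0]
  gripper: [0.005,0.005,0.005,0.005,0.005,0.005,0.005,0.005,0.005,0.005,0.005,0.005]

```text
time: 10.25
ee_pos: [0.5655, -0.2159, 0.2615]
eef_rot: [-3.12, -0.363, 0.001]
ft_force: [-0.8, 1.5, -4.7]
opening: 0.13
grasp_force: 35.0
```

```bash
python3 st.py
```

```text
10.25 [ 0.5655 -0.2159  0.2615] [-3.120e+00 -3.632e-01  1.200e-03] F [-0.78  1.48 -4.72] T [ 0.04 -0.02 -0.01] 11.867158360793743
```

Emit:
play_rows:
  linear:
    - [0,0,-0.02]
    - [0,0,-0.045]
    - [0,0,-0.07]
    - [0,0,-0.09]
    - [0.001,-0.008,-0.098]
    - [0.003,-0.03,-0.1]
    - [0.007,-0.065,-0.1]
    - [0.012,-0.105,-0.1]
    - [0.017,-0.15,-0.1]
    - [0.022,-0.195,-0.1]
    - [0.027,-0.24,-0.1]
    - [0.032,-0.285,-0.1]
    - [0.037,-0.33,-0.1]
    - [0.041,-0.37,-0.1]
    - [0.045,-0.4,-0.1]
    - [0.047,-0.42,-0.1]
    - [0.048,-0.43,-0.1]
    - [0.048,-0.432,-0.1]
    - [0.048,-0.432,-0.1]
    - [0.048,-0.432,-0.1]
  delta_rot:
    - [0,0,0]
    - [0,0,0]
    - [0,0,0]
    - [0,0,0]
    - [0,0,0]
    - [0,0,-0.01]
    - [0,0,-0.02]
    - [0,0,-0.032]
    - [0,0,-0.032]
    - [0,0,-0.032]
    - [0,0,-0.032]
    - [0,0,-0.032]
    - [0,0,-0.032]
    - [0,0,-0.032]
    - [0,0,-0.032]
    - [0,0,-0.032]
    - [0,0,-0.032]
    - [0,0,-0.032]
    - [0,0,-0.032]
    - [0,0,-0.032]
  gripper: [0.005,0.005,0.005,0.005,0.005,0.005,0.005,0.005,0.005,0.005,0.005,0.005,0.005,0.005,0.005,0.005,0.005,0.005,0.005,0.005]

```text
time: 12.75
ee_pos: [0.5134, 0.2147, 0.362]
eef_rot: [3.114, 0.411, 0.0]
ft_force: [0.0, -0.5, -3.6]
opening: 0.127
grasp_force: 35.0
```

```bash
python3 st.py
python3 - <<'E'
from h import *
s=arm.observe()
f=arm.grab_frame("scene");g=arm.grab_frame("top");cv2.imwrite("pics/s4f.png",f["img"]);cv2.imwrite("pics/t4f.png",g["img"])
y=np.radians(15.1);ax=np.array([-np.sin(y),np.cos(y),0]);o=s["ee_pos"]-[0,0,.0182]
for n,l in(("stubend",119),("collar",96),("pin",-123),("tab",0)):print(n,proj(f,o+ax*l/1000),proj(g,o+ax*l/1000))
a=cv2.resize(f["img"][70:190,340:500],None,fx=5,fy=5,interpolation=2)
cv2.imwrite("pics/s4.png",a)
E
```

```text
12.75 [0.5134 0.2147 0.362 ] [3.1142e+00 4.1120e-01 2.0000e-04] F [ 0.04 -0.45 -3.6 ] T [-0.03  0.03  0.02] 11.607084646495188
stubend [491.38325492 109.33665326] [106.62185107 231.91017766]
collar [479.22252685 108.78148044] [120.48826518 227.92167809]
pin [363.24730353 104.1813654 ] [252.50700458 190.14635245]
tab [428.31570956 106.61181192] [178.46932317 211.28822719]
```

View pics/s4.png

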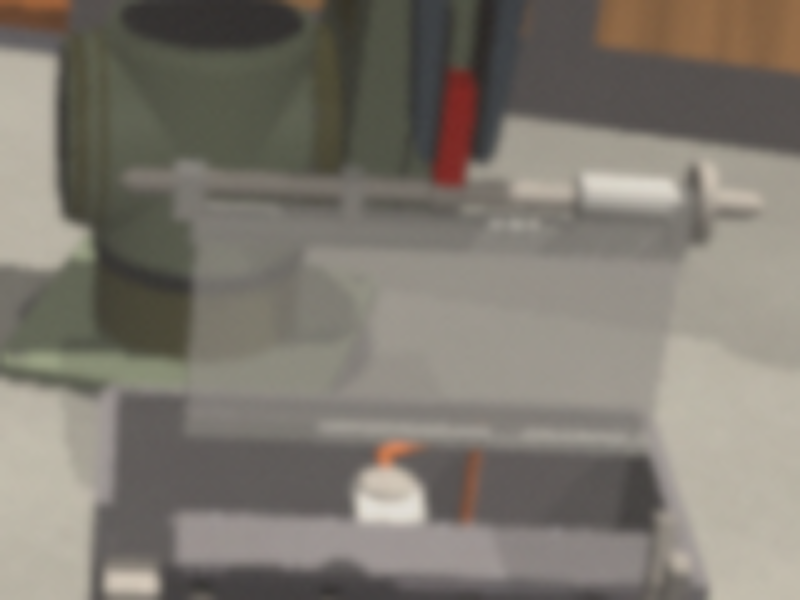

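The guard hangs level above bay_a (pin tip at (365,105), stub end at (493,110)). The scene camera is biased by about +1.4 px against the kinematics. I'll lower to hover just above the horns and check alignment.

Emit:
play_rows:
  linear:
    - [0,0,0.015]
    - [0,0,0.035]
    - [0,0,0.058]
    - [0,0,0.08]
    - [0,0,0.1]
    - [0,0,0.112]
    - [0,0,0.117]
    - [0,0,0.117]
    - [0,0,0.117]
  delta_rot:
    - [0,0,0]
    - [0,0,0]
    - [0,0,0]
    - [0,0,0]
    - [0,0,0]
    - [0,0,0]
    - [0,0,0]
    - [0,0,0]
    - [0,0,0]
  gripper: [0.005,0.005,0.005,0.005,0.005,0.005,0.005,0.005,0.005]

```text
time: 13.98
ee_pos: [0.5137, 0.2157, 0.2457]
eef_rot: [-3.114, -0.413, -0.003]
ft_force: [-0.7, 0.9, -6.3]
opening: 0.128
grasp_force: 35.0
```

```bash
python3 st.py
python3 - <<'E'
from h import *
s=arm.observe()
f=arm.grab_frame("scene");g=arm.grab_frame("top");cv2.imwrite("pics/s5f.png",f["img"]);cv2.imwrite("pics/t5f.png",g["img"])
y=np.radians(15.1);ax=np.array([-np.sin(y),np.cos(y),0]);o=s["ee_pos"]-[0,0,.0182]
for n,l in(("stubend",119),("collar",96),("pin",-123)):print(n,proj(f,o+ax*l/1000),proj(g,o+ax*l/1000))
z=lambda i,x,y,w,h,k:cv2.resize(i[y:y+h,x:x+w],None,fx=k,fy=k,interpolation=2)
cv2.imwrite("pics/s5.png",np.vstack([np.hstack([z(f["img"],345,120,40,80,7),z(f["img"],455,120,50,80,7)])[:,:630],z(g["img"],90,200,210,0+8,3) if 0 else np.zeros((5,630,3),np.uint8)]))
a=np.hstack([z(f["img"],345,140,40,60,5),z(f["img"],455,140,40,60,5)])
b=np.hstack([z(g["img"],120,200,60,50,6.6667),z(g["img"],230,180,60,50,6.6667)])
cv2.imwrite("pics/s5.png",np.vstack([np.hstack([z(a,0,0,400,240,1)if 0 else a[:240],np.zeros((240,400,3),np.uint8)]),b]))
E
```

```text
13.97 [0.5137 0.2157 0.2457] [-3.114e+00 -4.131e-01 -2.600e-03] F [-0.69  0.87 -6.25] T [-0.02 -0.    0.03] 11.660634515385345
stubend [481.45596349 162.76349706] [135.84527377 242.1015588 ]
collar [470.05171438 162.24243187] [147.81355976 238.65634723]
pin [361.44298262 157.53347062] [261.48427678 205.99363927]
```

View pics/s5.png

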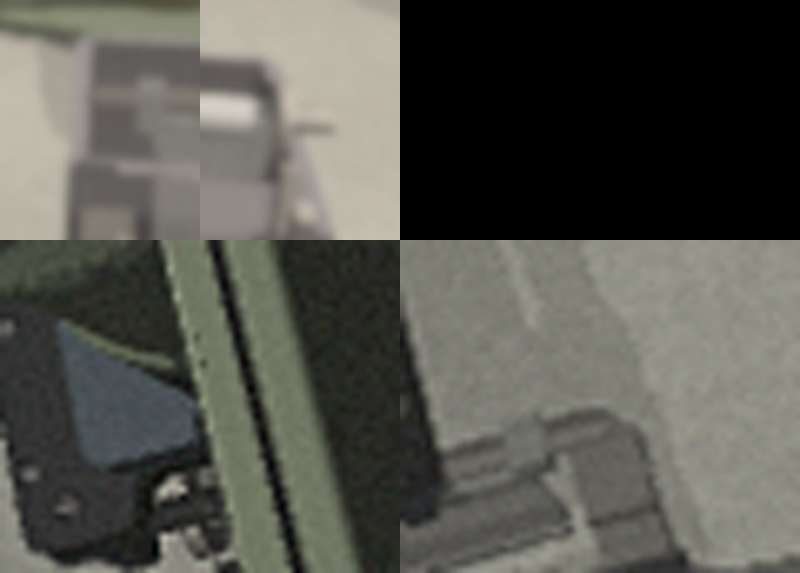

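Run:
```python
from h import *
f=arm.grab_frame("scene");I=cv2.imread("pics/scene0.png")
e=edge(I,(362,181),(371,181.2),20,3);print("keeper A top edge",e[0].round(2),e[1].round(2),e[2:])
e2=edge(I,(362,188.5),(371,188.7),20,3);print("lower",e2[0].round(2),e2[1].round(2),e2[2:])
for c in (364,366,368):print(I[172:200,c].mean(1).round(0).astype(int))
def P(yaw,n,t,x,yy,z):
    a=np.radians(yaw);N=np.array([np.cos(a),np.sin(a)]);Q=np.array([-np.sin(a),np.cos(a)])
    return proj(f,np.r_[N*(n+x)+Q*(t+yy),z])
for dz in(-.01,0,.01):print(dz,P(15.1,.5516,.0775,.013,-.116,.173+dz)+[1.4,1.2],P(15.1,.5516,.0775,.013,-.116,.147+dz)+[1.4,1.2])
# B: same
print("B",P(13.25,.5006,-.341,.013,-.116,.173)+[1.4,1.2],P(13.25,.5006,-.341,.013,-.116,.147)+[1.4,1.2])
for c in (182,184,186):print(I[150:180,c].mean(1).round(0).astype(int))
```

```text
keeper A top edge [362.   180.96] [371.01 180.67] (19, np.float64(0.46464346269789675))
lower [362.   188.41] [371.01 188.4 ] (16, np.float64(0.1105447839281951))
[119 126 128 128 129 130 129 130 139 164 187 198 200 199 195 182 158 131
 118 116 116 116 116 116 115 110  93  69]
[120 126 128 127 128 128 129 131 140 165 188 198 199 198 195 183 159 131
 118 116 115 115 115 115 114 109  94  71]
[116 125 128 128 128 130 130 132 142 163 185 196 198 198 196 188 164 134
 117 114 114 115 114 115 114 109  95  72]
-0.01 [366.35912553 188.88639673] [365.82767166 199.18323272]
0 [366.56656261 184.84601672] [366.03073569 195.25810091]
0.01 [366.77569693 180.76028688] [366.23547455 191.28909459]
B [175.27403931 160.87528394] [177.24088298 170.65673833]
[148 138 133 135 144 146 141 134 132 132 141 160 169 155 132 120 117 115
 110  97  77  59  51  51  50  50  49  51  50  50]
[128 128 127 131 140 141 133 129 138 151 169 183 180 160 138 128 127 126
 123 111  86  64  55  52  52  51  50  50  50  51]
[117 124 128 131 137 141 134 120 110 118 145 170 173 160 142 127 123 123
 127 125 118 108  99  84  65  55  51  50  51  50]
```

Keeper A's bright band (rows 181–188) is its top face, and its front face runs 188.4 to 198. That puts the bracket about 8.5 mm low, so its axis is at about z 0.1515. With that height, the keeper position agrees with the header-based estimate. I'll lower into the flare.

Emit:
play_rows:
  linear:
    - [0,0,0.008]
    - [0,0,0.016]
    - [0,0,0.024]
    - [0,0,0.03]
    - [0,0,0.034]
    - [0,0,0.038]
    - [0,0,0.041]
    - [0,0,0.041]
  delta_rot:
    - [0,0,0]
    - [0,0,0]
    - [0,0,0]
    - [0,0,0]
    - [0,0,0]
    - [0,0,0]
    - [0,0,0]
    - [0,0,0]
  gripper: [0.005,0.005,0.005,0.005,0.005,0.005,0.005,0.005]

```text
time: 15.12
ee_pos: [0.5131, 0.2154, 0.2037]
eef_rot: [3.114, 0.413, -0.0]
ft_force: [-0.2, 0.1, -4.1]
opening: 0.13
grasp_force: 35.0
```

```bash
python3 st.py
```

```text
15.12 [0.5131 0.2154 0.2037] [ 3.1141e+00  4.1320e-01 -5.0000e-04] F [-0.2   0.12 -4.08] T [ 0.03  0.02 -0.  ] 11.892466692670014
```

Emit:
play_rows:
  linear:
    - [0,0,0.002]
    - [0,0,0.004]
    - [0,0,0.006]
    - [0,0,0.008]
    - [0,0,0.009]
    - [0,0,0.009]
    - [0,0,0.009]
  delta_rot:
    - [0,0,0]
    - [0,0,0]
    - [0,0,0]
    - [0,0,0]
    - [0,0,0]
    - [0,0,0]
    - [0,0,0]
  gripper: [0.005,0.005,0.005,0.005,0.005,0.005,0.005]

```text
time: 16.0
ee_pos: [0.5134, 0.2157, 0.1956]
eef_rot: [-3.114, -0.413, -0.002]
ft_force: [-1.3, 0.1, 1.4]
opening: 0.13
grasp_force: 35.0
```

```bash
python3 st.py
```

```text
16.0 [0.5134 0.2157 0.1956] [-3.114e+00 -4.132e-01 -1.800e-03] F [-1.25  0.08  1.43] T [-0.29  0.12 -0.07] 11.870138598467138
```

Emit:
play_rows:
  linear:
    - [0,0,-0.002]
    - [0,0,-0.004]
    - [0,0,-0.004]
    - [0,-0.002,-0.004]
    - [0,-0.004,-0.004]
    - [0,-0.005,-0.004]
    - [0,-0.006,-0.004]
    - [0,-0.006,-0.004]
  delta_rot:
    - [0,0,0]
    - [0,0,0]
    - [0,0,0]
    - [0,0,0]
    - [0,0,0]
    - [0,0,0]
    - [0,0,0]
    - [0,0,0]
  gripper: [0.005,0.005,0.005,0.005,0.005,0.005,0.005,0.005]

```text
time: 17.0
ee_pos: [0.5117, 0.2213, 0.1989]
eef_rot: [3.114, 0.413, 0.0]
ft_force: [-0.9, 0.0, -4.6]
opening: 0.133
grasp_force: 35.0
```

```bash
python3 st.py
```

```text
17.0 [0.5117 0.2213 0.1989] [3.1142e+00 4.1330e-01 1.0000e-04] F [-0.92  0.   -4.55] T [-0.03 -0.07  0.02] 12.142414022165053
```

Emit:
play_rows:
  linear:
    - [0,-0.001,0]
    - [0,-0.002,0]
    - [0,-0.003,0]
    - [0,-0.004,0]
    - [0,-0.005,0]
    - [0,-0.005,0]
  delta_rot:
    - [0,0,0]
    - [0,0,0]
    - [0,0,0]
    - [0,0,0]
    - [0,0,0]
    - [0,0,0]
  gripper: [0.005,0.005,0.005,0.005,0.005,0.005]

```text
time: 17.75
ee_pos: [0.5104, 0.226, 0.1989]
eef_rot: [3.114, 0.413, -0.0]
ft_force: [1.2, -4.0, -4.6]
opening: 0.125
grasp_force: 35.0
```

```bash
python3 st.py
```

```text
17.75 [0.5104 0.226  0.1989] [ 3.1139e+00  4.1330e-01 -1.0000e-04] F [ 1.15 -4.02 -4.56] T [-0.8  -0.13  0.02] 11.434534735202755
```

Emit:
play_rows:
  linear:
    - [0,-0.002,0]
    - [0,-0.004,0]
    - [0,-0.006,0]
    - [0,-0.008,0]
    - [0,-0.01,0]
    - [0,-0.012,0]
    - [0,-0.014,0]
    - [0,-0.016,0]
    - [0,-0.018,0]
    - [0,-0.018,0]
    - [0,-0.018,0]
  delta_rot:
    - [0,0,0]
    - [0,0,0]
    - [0,0,0]
    - [0,0,0]
    - [0,0,0]
    - [0,0,0]
    - [0,0,0]
    - [0,0,0]
    - [0,0,0]
    - [0,0,0]
    - [0,0,0]
  gripper: [0.005,0.005,0.005,0.005,0.005,0.005,0.005,0.005,0.005,0.005,0.005]

```text
time: 19.12
ee_pos: [0.5058, 0.2429, 0.199]
eef_rot: [3.113, 0.413, 0.0]
ft_force: [1.2, -5.5, -3.8]
opening: 0.123
grasp_force: 35.0
```

```bash
python3 st.py
```

```text
19.12 [0.5058 0.2429 0.199 ] [3.1128e+00 4.1330e-01 2.0000e-04] F [ 1.23 -5.54 -3.85] T [-1.12 -0.25 -0.01] 11.194260447790358
```

Emit:
play_rows:
  linear:
    - [0,-0.002,0]
    - [0,-0.003,0]
    - [0,-0.003,0.002]
    - [0,-0.003,0.004]
    - [0,-0.003,0.006]
    - [0,-0.003,0.008]
    - [0,-0.003,0.009]
    - [0,-0.003,0.009]
  delta_rot:
    - [0,0,0]
    - [0,0,0]
    - [0,0,0]
    - [0,0,0]
    - [0,0,0]
    - [0,0,0]
    - [0,0,0]
    - [0,0,0]
  gripper: [0.005,0.005,0.005,0.005,0.005,0.005,0.005,0.005]

```text
time: 20.12
ee_pos: [0.5057, 0.2459, 0.1905]
eef_rot: [3.113, 0.413, 0.003]
ft_force: [2.4, -6.6, -1.2]
opening: 0.133
grasp_force: 35.0
```

```bash
python3 st.py
```

```text
20.12 [0.5057 0.2459 0.1905] [3.1132 0.413  0.0032] F [ 2.42 -6.57 -1.19] T [-1.17 -0.34  0.01] 12.111010845991196
```

Emit:
play_rows:
  linear:
    - [0,0,0.002]
    - [0,0,0.004]
    - [0,0,0.006]
    - [0,0,0.008]
    - [0,0,0.01]
    - [0,0,0.01]
  delta_rot:
    - [0,0,0]
    - [0,0,0]
    - [0,0,0]
    - [0,0,0]
    - [0,0,0]
    - [0,0,0]
  gripper: [0.005,0.005,0.005,0.005,0.005,0.005]

```text
time: 20.88
ee_pos: [0.5057, 0.2459, 0.1805]
eef_rot: [3.113, 0.413, 0.003]
ft_force: [2.8, -6.5, -1.6]
opening: 0.126
grasp_force: 35.0
```

```bash
python3 st.py
```

```text
20.88 [0.5057 0.2459 0.1805] [3.1132e+00 4.1300e-01 3.1000e-03] F [ 2.78 -6.47 -1.62] T [-1.09 -0.39 -0.04] 11.467894404079994
```

Emit:
play_rows:
  linear:
    - [0,0,0.0015]
    - [0,0,0.003]
    - [0,0,0.0045]
    - [0,0,0.006]
    - [0,0,0.006]
  delta_rot:
    - [0,0,0]
    - [0,0,0]
    - [0,0,0]
    - [0,0,0]
    - [0,0,0]
  gripper: [0.005,0.005,0.005,0.005,0.005]

```text
time: 21.5
ee_pos: [0.5057, 0.2459, 0.1745]
eef_rot: [3.113, 0.413, 0.003]
ft_force: [2.6, -6.2, -1.4]
opening: 0.129
grasp_force: 35.0
```

```bash
python3 st.py
```

```text
21.5 [0.5057 0.2459 0.1745] [3.1133e+00 4.1310e-01 3.1000e-03] F [ 2.63 -6.18 -1.42] T [-1.13 -0.4  -0.07] 11.742840418332207
```

Emit:
play_rows:
  linear:
    - [0,0,0.001]
    - [0,0,0.002]
    - [0,0,0.003]
    - [0,0,0.003]
  delta_rot:
    - [0,0,0]
    - [0,0,0]
    - [0,0,0]
    - [0,0,0]
  gripper: [0.005,0.005,0.005,0.005]

```text
time: 22.0
ee_pos: [0.5057, 0.2459, 0.1716]
eef_rot: [3.113, 0.413, 0.003]
ft_force: [1.7, -7.8, -1.8]
opening: 0.132
grasp_force: 35.0
```

```bash
python3 st.py
```

```text
22.0 [0.5057 0.2459 0.1716] [3.1133 0.4131 0.0032] F [ 1.66 -7.82 -1.79] T [-1.13 -0.34 -0.  ] 12.052644699413948
```

Emit:
play_rows:
  linear:
    - [0,0,0.001]
    - [0,0,0.002]
    - [0,0,0.002]
  delta_rot:
    - [0,0,0]
    - [0,0,0]
    - [0,0,0]
  gripper: [0.005,0.005,0.005]

```text
time: 22.38
ee_pos: [0.5058, 0.2463, 0.1707]
eef_rot: [-3.114, -0.413, -0.005]
ft_force: [1.2, -7.8, 4.3]
opening: 0.132
grasp_force: 35.0
```

```bash
python3 st.py
```

```text
22.38 [0.5058 0.2463 0.1707] [-3.1143 -0.4132 -0.0047] F [ 1.17 -7.77  4.31] T [-0.97  0.03  0.04] 12.022114306201795
```

Emit:
play_rows:
  linear:
    - [0,0,-0.001]
    - [0,0.002,-0.001]
    - [0,0.004,-0.001]
    - [0,0.006,-0.001]
    - [0,0.008,-0.001]
    - [0,0.01,-0.001]
    - [0,0.01,-0.001]
  delta_rot:
    - [0,0,0]
    - [0,0,0]
    - [0,0,0]
    - [0,0,0]
    - [0,0,0]
    - [0,0,0]
    - [0,0,0]
  gripper: [0.005,0.005,0.005,0.005,0.005,0.005,0.005]

```text
time: 23.25
ee_pos: [0.5083, 0.2367, 0.1709]
eef_rot: [-3.114, -0.413, -0.003]
ft_force: [1.9, -5.8, -0.1]
opening: 0.127
grasp_force: 35.0
```

```bash
python3 st.py
```

```text
23.25 [0.5083 0.2367 0.1709] [-3.1143 -0.4129 -0.0035] F [ 1.91 -5.79 -0.08] T [-0.92 -0.19  0.02] 11.56936577985806
```

Emit:
play_rows:
  linear:
    - [0,0.002,0]
    - [0,0.004,0]
    - [0,0.006,0]
    - [0,0.008,0]
    - [0,0.009,0]
    - [0,0.01,0]
    - [0,0.01,0]
  delta_rot:
    - [0,0,0]
    - [0,0,0]
    - [0,0,0]
    - [0,0,0]
    - [0,0,0]
    - [0,0,0]
    - [0,0,0]
  gripper: [0.005,0.005,0.005,0.005,0.005,0.005,0.005]

```text
time: 24.12
ee_pos: [0.5108, 0.2275, 0.1706]
eef_rot: [-3.113, -0.413, -0.003]
ft_force: [2.4, -2.0, 4.3]
opening: 0.127
grasp_force: 35.0
```

```bash
python3 st.py
```

```text
24.12 [0.5108 0.2275 0.1706] [-3.1135 -0.413  -0.0033] F [ 2.41 -2.04  4.33] T [-0.18 -0.38  0.05] 11.62437135981214
```

Emit:
play_rows:
  linear:
    - [0,0,-0.001]
    - [0,0.002,-0.001]
    - [0,0.004,-0.001]
    - [0,0.006,-0.001]
    - [0,0.006,-0.001]
  delta_rot:
    - [0,0,0]
    - [0,0,0]
    - [0,0,0]
    - [0,0,0]
    - [0,0,0]
  gripper: [0.005,0.005,0.005,0.005,0.005]

```text
time: 24.75
ee_pos: [0.5119, 0.2214, 0.1709]
eef_rot: [-3.114, -0.413, -0.001]
ft_force: [4.8, -1.1, 0.1]
opening: 0.127
grasp_force: 35.0
```

```bash
python3 st.py
```

```text
24.75 [0.5119 0.2214 0.1709] [-3.1139e+00 -4.1300e-01 -9.0000e-04] F [ 4.8  -1.08  0.12] T [ 0.   -0.84  0.03] 11.536945901106941
```

Emit:
play_rows:
  linear:
    - [0.001,0,0]
    - [0.0015,0,-0.0005]
    - [0.0015,0.001,-0.0005]
    - [0.0015,0.001,-0.0005]
  delta_rot:
    - [0,0,0]
    - [0,0,0]
    - [0,0,0]
    - [0,0,0]
  gripper: [0.005,0.005,0.005,0.005]

```text
time: 25.25
ee_pos: [0.5123, 0.2211, 0.1709]
eef_rot: [-3.113, -0.413, 0.004]
ft_force: [0.5, 1.5, -1.9]
opening: 0.132
grasp_force: 35.0
```

```bash
python3 st.py
```

```text
25.25 [0.5123 0.2211 0.1709] [-3.1135 -0.413   0.0037] F [ 0.51  1.54 -1.87] T [0.48 0.06 0.04] 12.025152841805633
```

Emit:
play_rows:
  linear:
    - [0,-0.001,0]
    - [0,-0.001,0]
    - [0,-0.001,0]
  delta_rot:
    - [0,0,0]
    - [0,0,0]
    - [0,0,0]
  gripper: [0.005,0.005,0.005]
  grip_force: 5

```text
time: 25.62
ee_pos: [0.5126, 0.2213, 0.171]
eef_rot: [3.113, 0.413, -0.002]
ft_force: [0.6, -0.8, -2.5]
opening: 0.13
grasp_force: 5.0
```

```bash
python3 st.py
```

```text
25.62 [0.5126 0.2213 0.171 ] [ 3.1135e+00  4.1310e-01 -2.4000e-03] F [ 0.63 -0.82 -2.48] T [-0.07  0.12  0.04] 11.900484271510043
```

Emit:
play_rows:
  linear:
    - [0,0,0]
    - [0,0,0]
    - [0,0,0]
    - [0,0,0]
    - [0,0,0]
    - [0,0,0]
    - [0,0,-0.01]
    - [0,0,-0.03]
    - [0,0,-0.06]
    - [0,0,-0.1]
    - [0,0,-0.15]
    - [0,0,-0.15]
  delta_rot:
    - [0,0,0]
    - [0,0,0]
    - [0,0,0]
    - [0,0,0]
    - [0,0,0]
    - [0,0,0]
    - [0,0,0]
    - [0,0,0]
    - [0,0,0]
    - [0,0,0]
    - [0,0,0]
    - [0,0,0]
  gripper: [0.016,0.022,0.03,0.04,0.05,0.05,0.05,0.05,0.05,0.05,0.05,0.05]

```text
time: 27.12
ee_pos: [0.5149, 0.2224, 0.3267]
eef_rot: [-3.112, -0.413, -0.016]
ft_force: [1.2, -0.5, 0.2]
opening: 0.55
grasp_force: 0.0
```

Emit:
play_rows:
  linear:
    - [-0.03,0.01,0]
    - [-0.08,0.03,0]
    - [-0.13,0.05,0]
    - [-0.18,0.08,0]
    - [-0.2,0.12,0]
    - [-0.2,0.17,0]
    - [-0.2,0.21,0]
    - [-0.2,0.21,0]
  delta_rot:
    - [0,0,0]
    - [0,0,0]
    - [0,0,0]
    - [0,0,0]
    - [0,0,0]
    - [0,0,0]
    - [0,0,0]
    - [0,0,0]
  gripper: [0.05,0.05,0.05,0.05,0.05,0.05,0.05,0.05]

```text
time: 28.12
ee_pos: [0.3746, -0.035, 0.3207]
eef_rot: [3.115, 0.406, -0.002]
ft_force: [0.8, 0.4, 0.2]
opening: 0.549
grasp_force: 0.0
```

```bash
python3 st.py
python3 - <<'E'
from h import *
f=arm.grab_frame("scene");g=arm.grab_frame("top")
z=lambda i,x,y,w,h,k:cv2.resize(i[y:y+h,x:x+w],None,fx=k,fy=k,interpolation=2)
cv2.imwrite("pics/s6.png",np.vstack([z(f["img"],345,145,160,62,5),z(g["img"],140,190,160,58,5)]))
I=cv2.imread("pics/scene0.png");
for F,n in((f,"S"),(g,"T")):
    h=cv2.cvtColor(F["img"],cv2.COLOR_BGR2HSV);m=((h[...,0]<6)|(h[...,0]>174))&(h[...,1]>170)&(h[...,2]>80)
    ys,xs=np.nonzero(m);print(n,xs.mean(),ys.mean(),len(xs))
E
```

```text
28.12 [ 0.3746 -0.035   0.3207] [ 3.1152e+00  4.0610e-01 -2.3000e-03] F [0.8  0.37 0.18] T [ 0.07 -0.   -0.05] 50.04463544767703
S 423.36842105263156 178.89473684210526 38
T 200.29787234042553 227.7872340425532 47
```

View pics/s6.png

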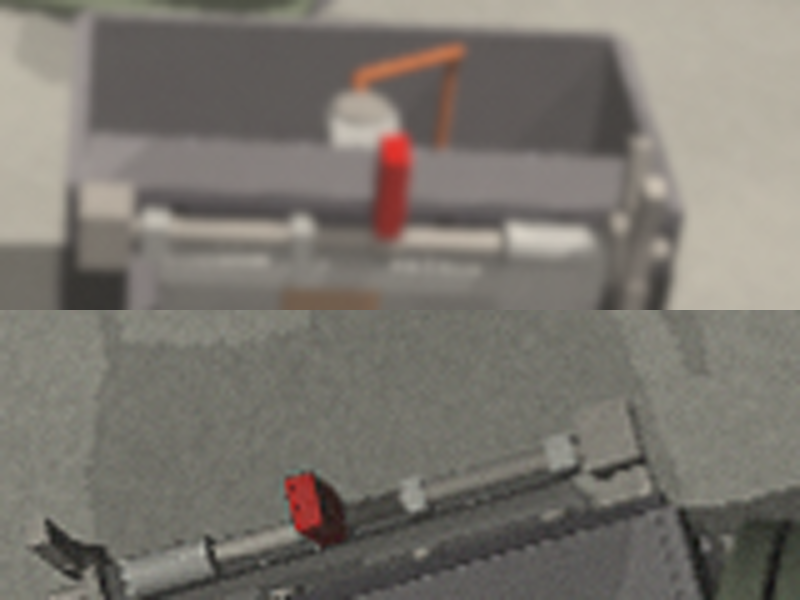

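The guard sits level on bay_a with its stub in the saddle slot and the rod running into the keeper at crop (590,445). I'll compare the tab-to-ring spacing with the starting state to check that the pin is home.

```bash
python3 st.py
python3 - <<'E'
from h import *
T=arm.grab_frame("top");S=arm.grab_frame("scene")
def nt(p,yaw):
    a=np.radians(yaw);return (np.array([[np.cos(a),np.sin(a)],[-np.sin(a),np.cos(a)]])@p[:2]*1000).round(1)
q=lambda x,y,o,k:(x/k+o[0]-.4,y/k+o[1]-.4)
print("A top tab",nt(onz(T,200.3,227.8,.1985),15.1),"ring",nt(onz(T,*q(412,185,(140,190),5),.1525),15.1),"ear",nt(onz(T,*q(560,142,(140,190),5),.1525),15.1))
print("B top tab",nt(onz(T,426.06,194.79,.206),13.25),"ring",nt(onz(T,*q(442,128,(350,170),5),.16),13.25),"ear",nt(onz(T,*q(585,90,(350,170),5),.16),13.25))
print("A scene tabbase",nt(onz(S,*q(390,232,(345,145),5),.158),15.1),"ring",nt(onz(S,*q(302,228,(345,145),5),.158),15.1),"ear",nt(onz(S,*q(157,222,(345,145),5),.158),15.1))
print("B scene tabbase",nt(onz(S,*q(320,238,(170,125),6),.166),13.25),"ring",nt(onz(S,*q(242,228,(170,125),6),.166),13.25),"ear",nt(onz(S,*q(85,220,(170,125),6),.166),13.25))
E
```

```text
28.23 [ 0.3743 -0.033   0.3209] [-3.1136e+00 -4.1140e-01  2.0000e-03] F [-0.53 -0.86 -0.05] T [-0.02  0.01  0.02] 49.95931850301044
A top tab [551.5  77.7] ring [552.8  44.7] ear [552.9 -17.6]
B top tab [ 499.9 -342.4] ring [ 501.3 -380. ] ear [ 501.7 -442.6]
A scene tabbase [559.6  81.8] ring [559.6  45.2] ear [560.  -15.3]
B scene tabbase [ 510.1 -342.4] ring [ 506.1 -374.4] ear [ 506.6 -437. ]
```

```bash
python3 -c "
from cell import arm
print(arm.job_done())"
```

```text
the job is handed in; nothing more can be done
None
```

The guard now hangs on bay_a with its stub down in the saddle and the pin sprung home in the keeper (as far as the pictures and forces show); I handed the job in at about 28 s with the arm clear.

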